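# Roll a dowel into the marked groove under a felt block

### The arm

A 6-joint arm with a two-finger parallel gripper is mounted at the origin on a cart in front of the work surface, level with it; the furniture and walls round the work are solid. World frame = base frame: x ahead of the robot, y to its left, z up, the work surface at z = 0. Lengths are in m, angles in degrees, forces in N, time in s.
With the tool pointing down it reaches from about 0.275 to 0.875 m from the base axis. Payload 12.5 kg.
Tool frame: the origin (TCP) lies midway between the tips of the shut fingers; the grasp point (between the pads) lies behind it (bot.grasp_offset is the z of the grasp point in the tool frame, in m); z points along the fingers, y is the line along which they close (so a half turn about z gives the same grasp; the last joint's range is limited). The gripper opens to 85 mm and grips with 20 to 120 N. Pads are 22 mm wide; open, the fingers measure 114 mm over their backs; the gripper's body (76 mm by 85 mm) begins 54 mm behind the grasp point. The pads swing forward as they close: fully open they stand 13 mm farther back than shut.
Start: joints at [-73.946, 20.094, 94.641, -0, 65.266, -4.847], TCP at [0.196, -0.514, 0.231] pointing down, gripper open.
Joint ranges: [-157.81, 157.81], [-45, 120.19], [0.68, 151.7], [-89.99, 269.99], [4.06, 180], [-164.3, 164.3]. Speed limits (degrees/s): [127.2, 127.2, 159.86, 180, 180, 180].

### API

Orientations are given as a 3x3 rotation matrix whose columns are the frame's x, y, z axes.
In Python, from cell import bot gives the robot as it stands.
- The arm moves only by the tool step_arm, never from a script. Its arguments are lists of equal length, an entry for each row: "turn": the turn, a rotation vector about the tool's x, y, z scaled (see below), a list of three; "xyz": the shift along the tool's x, y, z scaled (see below), a list of three; "jaw": the opening in per cent of the stroke, from 0 (shut) to 100 (fully open). A call has exactly 5 rows; each row shifts and turns the commanded pose from where the row before left it, along the tool's axes as they then stand; what a row does not reach is not made up. The controller multiplies each number of a shift by 1000 mm and each number of a turn by 6 degrees. A row lasts 1/10 s, in which the tool goes at most 50 mm and 8.59 degrees, less where a joint would pass 70% of its speed; a pose out of reach is approached as far as the arm can. A call with a number of a shift or a turn outside -1 to 1 is refused whole. A call with a gripper value outside its range is refused whole. The fingers move at their own pace and stop on an object; "squeeze" is the grip in N (left out, the last holds). Time passes only in rows, so rows that do not move let the fingers close, or fill a call up. It gives the time, the measured TCP pose, the force, the opening and the grip force at its end, in the units of the state.
- bot.get_state(): the state, without advancing time (a new reading comes with each control period).
- bot.capture(name): name is "scene" or "top"; returns a dict with "img" (480x640x3 uint8, blue, green, red), "fovy" (degrees; the focal length in pixels is half the picture's height over the tangent of half this angle, whatever the lens; pixels are square), "cx", "cy" (the principal point, pixels), "eye" and "rotation" of the camera in the world. Camera axes: x right, y down, z forward; pixel columns grow to the right and rows downward; lengths in m; the calibration is good to about 2 mm. A picture is of the moment at which its call begins. There is no depth.
- bot.job_done(): hands the job in; it is judged then, once.
Trained networks look in the newest picture that a camera, given by its name, has taken for a name from the list of things; names that differ only in an ending like _2 or _b are one class to them, and where a whole thing is asked for, a point or a joint stands for the part that bears it (a point fixed in the world has none). Each returns a list of dicts, best first, with "score" (0 to 1); they miss things now and then, are a little off and sometimes report something else, mostly with a low value. They report only what shows in the picture. A call takes as long as a camera call. They do not tell look-alikes from the thing itself.
- bot.find_in(camera, name): "box" ([left, top, width, height] in pixels, round what is visible of it).
- bot.place_of(camera, name): "position" ([column, row] in pixels: a listed point, or the origin of a listed thing).
The state is a dict: "time_s": time; "joints": joint angles; "dq": joint speeds; "tau": joint torques, N m; "ee_pos": TCP position; "ee_rot": TCP orientation; "force": force on the tool from outside, world axes, zero at the start; "wrist_torque": the same for the moment, N m; "grip_width": opening from 0.0 (shut) to 1.0 (fully open); "gripper_force": force on a finger pad.
Only numpy, scipy, OpenCV 4.12 (cv2) and the standard library are available. Lean on these libraries where they do the work, as an engineer would, in place of code of your own. Each camera call takes 0.05 s, during which the arm holds its last target. There are 200 camera calls.

### The job

Pick up the felt-soled board eraser, lay its flat sole on top of the beech dowel and roll the dowel out of the first groove and along the dark wooden rolling board, over the plain groove in the middle and with the sole pressed on it on the way, until it drops into the last groove, the one with a small brass block at each end; there press it home with the sole with about 5 N for half a second or more. Never press the dowel harder than 15 N, do not touch it with the gripper, keep it on the board and do not roll it on past the marked groove. Then lay the eraser sole down flat on the bench clear of the board and let go, leaving the dowel seated and the other things where they are.

Things in the scene. Friction and masses are not known exactly. Their poses are not given: they have to be found in the camera images.
- rolling_board: Dark level board screwed to the bench, 200 mm (x) by 180 mm (y), 14 mm thick. Three square-edged grooves 10 mm deep cross it along y: start groove, 8 mm wide, at x = -30 mm; plain groove, 8 mm wide, at x = 0; marked groove, 12 mm wide, at x = +30 mm, with a brass block (10 mm wide, 12 mm high) beyond each end. Origin: centre of its underside, z up. Roll the dowel along its +x.
- start_groove (a point): Middle of the start groove, level with the board's top face (14 mm above the bench); axes as the board's.
- marked_groove (a point): Middle of the marked groove, level with the board's top face (14 mm above the bench), 60 mm along the board's x from the start groove; axes as the board's.
- dowel: Beech dowel, 16 mm in diameter, 140 mm long (its y), about 30 g, in the start groove. Its origin lies on its surface and turns as it rolls: use dowel_mid. Its axis is 8 mm above the board's top face on the flat, 6.9 mm in an 8 mm groove, 5.3 mm when dropped into the marked groove. Pushed by its top it moves half to two thirds as far as the pusher.
- dowel_mid (a point): Middle of the dowel, on its axis.
- felt_block: Board eraser: wooden back, grey felt sole; 49 mm wide (its x), 120 mm long (its y), 32 mm high, about 80 g. The sole is stiff (gives about 1 mm at 20 N). Origin: centre of the sole, z up. It starts sole down on the bench, left or right of the board. Grip it across its width, high enough that the fingertips stay above the sole.
- sanding_block: Bystander: cork sanding block, 62 x 110 x 38 mm (larger than the eraser), on the other side of the board. Origin: centre of its underside. Not to be moved.
- wax_tin: Bystander: round tin of wax, 67 mm in diameter, 36 mm high, at the back left of the bench. Origin: centre of its underside. Not to be moved.
- enamel_mug: Bystander: white enamel mug, 80 mm wide, 74 mm high, at the back right of the bench. Origin: centre of its underside. Not to be moved.
Mind the look-alikes: they are no part of the job. What is shaped like the felt_block but green is not meant.

How it is judged (in metres and radians):
On the way, in this order (a step that is already met when the one before it is completed fails the run):
1. the felt block lies on top of the dowel in the start groove and presses on it (contact force between felt_block and dowel above 0.5 N and horizontal distance between dowel_mid and start_groove below 0.02 m and height (world z) of felt_block above 0.024 m), for 0.1 s.
2. the dowel rolls over the flat between the start groove and the plain groove with the felt block pressed on it (x of dowel_mid in the frame of marked_groove between -0.056 and -0.034 m and contact force between felt_block and dowel above 0.3 N and height (world z) of felt_block above 0.025 m), for 0.15 s.
3. the dowel rolls over the flat between the plain groove and the marked groove with the felt block pressed on it (x of dowel_mid in the frame of marked_groove between -0.026 and -0.006 m and contact force between felt_block and dowel above 0.3 N and height (world z) of felt_block above 0.025 m), for 0.15 s.
4. the dowel has dropped into the marked groove and the felt block presses it home there (x of dowel_mid in the frame of marked_groove between -0.0025 and 0.0025 m and z of dowel_mid in the frame of marked_groove below 0.0068 m and contact force between felt_block and dowel above 2 N), for 0.3 s.
At the end, for the whole second after the job is handed in: the dowel lies at rest down in the marked groove (axis within 2.5 mm of the groove's middle line, 3.5 to 6.8 mm above the board's top face, square to within 0.06 rad, its middle within 20 mm of the middle of the board's width), and the felt block lies at rest sole down flat on the bench (x of dowel_mid in the frame of marked_groove between -0.0025 and 0.0025 m and y of dowel_mid in the frame of marked_groove between -0.02 and 0.02 m and z of dowel_mid in the frame of marked_groove between 0.0035 and 0.0068 m and angle between the y axis of dowel and the y axis of rolling_board, either way round below 0.06 rad and linear speed of each of dowel, felt_block below 0.01 m/s and height (world z) of felt_block below 0.004 m and angle between felt_block's own z axis and vertical below 0.08 rad); the robot touches nothing.
It fails at once if the felt block is pressed on the dowel with more than 15 N (contact force between felt_block and dowel above 15 N).
It fails at once if the robot itself touches the dowel (contact force between any of the arm, the fingers and dowel above 0.3 N).
It fails at once if the dowel is lifted or falls off the board instead of rolling on it (z of dowel_mid in the frame of marked_groove above 0.014 m or z of dowel_mid in the frame of marked_groove below 0 m).
It fails at once if the dowel is rolled more than 20 mm beyond the marked groove (x of dowel_mid in the frame of marked_groove above 0.02 m).
It fails at once if the sanding block, the wax tin or the enamel mug is moved more than 15 mm (distance of any of sanding_block, wax_tin, enamel_mug from where it was at the start of the episode above 0.015 m).
It also fails if it takes over 72 s, if anything falls off the work surface, if the arm or the gripper's body presses on something with over 40 N, if the wrist force passes 120 N, or if a joint passes its speed limit or range.

## Working session

There is one attempt and no reset: what is moved stays moved. The work goes in short steps, Python scripts to look and compute and a tool call to move; the robot and the scene stay as the last step left them, time stands still between calls to the robot, and variables do not carry over. Pictures are saved under pics/ and viewed, at most 10 in all, crops included, and the job is handed in when it is done.

Besides the shell and the picture viewer there is one more tool, called by a JSON object that holds its "api" and its "payload", one argument or row to a line. step_arm: Moves the arm, as the interface text tells. Its arguments: {"type":"object","properties":{"turn":{"type":"array"},"xyz":{"type":"array"},"jaw":{"type":"array"},"squeeze":{"type":"number"}},"required":["turn","xyz","jaw"]}

```bash
mkdir -p pics; ls
cat > h.py <<'E'
import numpy as np, cv2
from cell import bot
def ray(c,uv):
    f=c["img"].shape[0]/2/np.tan(np.radians(c["fovy"])/2)
    d=np.array([(uv[0]-c["cx"])/f,(uv[1]-c["cy"])/f,1.]); return np.array(c["eye"]),np.array(c["rotation"])@d
def at(c,uv,z):
    e,d=ray(c,uv); return e+d*(z-e[2])/d[2]
def px(c,p):
    f=c["img"].shape[0]/2/np.tan(np.radians(c["fovy"])/2)
    q=np.array(c["rotation"]).T@(np.array(p)-np.array(c["eye"])); return np.array([c["cx"]+f*q[0]/q[2],c["cy"]+f*q[1]/q[2]])
E
python3 - <<'E'
from h import *
np.set_printoptions(precision=4,suppress=True)
s=bot.get_state(); print(s, bot.grasp_offset)
for n in("scene","top"):
    c=bot.capture(n); cv2.imwrite(f"pics/{n}0.png",c["img"]); print(n,c["fovy"],c["cx"],c["cy"],c["eye"],c["rotation"])
    for t,z in(("rolling_board",0),("start_groove",.014),("marked_groove",.014),("dowel_mid",.0209),("felt_block",0),("sanding_block",0),("wax_tin",0),("enamel_mug",0)):
        for r in bot.place_of(n,t)[:3]: print(t,np.round(r["position"],1),round(r["score"],2),at(c,r["position"],z))
E
```

```text
pics
{'time_s': 0.0, 'joints': array([-73.946 ,  20.1258,  94.678 ,  -0.0015,  65.2643,  -4.8473]), 'dq': array([-0.0625, -0.0112,  0.0805,  0.016 ,  0.0093, -0.0515]), 'tau': array([  0.0009, -50.6093, -29.1407,  -0.0001,   0.0045,   0.    ]), 'ee_pos': array([ 0.1961, -0.5135,  0.2307]), 'ee_rot': array([[ 0.9342,  0.3568, -0.0004],
       [ 0.3568, -0.9342,  0.0011],
       [ 0.0001, -0.0012, -1.    ]]), 'force': array([-0.7108,  0.4123, -1.0127]), 'wrist_torque': array([ 0.0046, -0.0085,  0.0549]), 'gripper_force': 0.0, 'grip_width': 0.996824942382559} -0.0187
scene 49.035890921609266 318.59843140538766 243.36911081109304 [-0.006   0.9491  0.9123] [[-0.8612 -0.3041  0.4073]
 [-0.5082  0.4979 -0.7027]
 [ 0.0109 -0.8122 -0.5833]]
rolling_board [319.9 275.6] 0.87 [ 0.551  -0.0215  0.    ]
rolling_board [199.7 310.8] 0.16 [0.7383 0.256  0.    ]
start_groove [325.9 277.6] 0.71 [ 0.5244 -0.0076  0.014 ]
marked_groove [308.9 267.3] 0.76 [ 0.5866 -0.0219  0.014 ]
dowel_mid [332.2 271.2] 0.54 [ 0.5193 -0.0328  0.0209]
dowel_mid [196.4 311.9] 0.4 [0.7256 0.2791 0.0209]
felt_block [380.9 23
[... 392 characters left out ...]
1 ] [[-0.0128 -0.9933  0.1147]
 [-0.9999  0.0132  0.0026]
 [-0.0041 -0.1147 -0.9934]]
rolling_board [296.2 258.4] 0.69 [ 0.5522 -0.0167  0.    ]
start_groove [291.4 272.6] 0.7 [ 0.5157 -0.0049  0.014 ]
start_groove [293.4 268.5] 0.68 [ 0.5259 -0.01    0.014 ]
marked_groove [293.1 246.5] 0.75 [ 0.5814 -0.0097  0.014 ]
dowel_mid [296.3 269.9] 0.66 [ 0.522  -0.0176  0.0209]
felt_block [477.8 250.2] 0.86 [ 0.567  -0.4792  0.    ]
felt_block [392.7 281.9] 0.59 [ 0.4894 -0.2605  0.    ]
sanding_block [177.2 285.6] 0.84 [0.4872 0.2853 0.    ]
wax_tin [187.8 184.2] 0.82 [0.7478 0.2619 0.    ]
wax_tin [294.1 270. ] 0.43 [ 0.5228 -0.0111  0.    ]
enamel_mug [401.9 222.6] 0.77 [ 0.6404 -0.2882  0.    ]
```

View pics/top0.png

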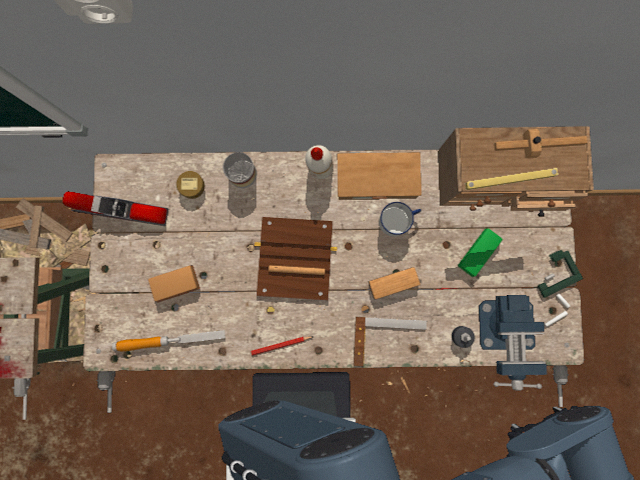

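Run:
```python
import cv2
a=cv2.imread("pics/top0.png")[200:320,260:460]; cv2.imwrite("pics/c1.png",cv2.resize(a,(800,480),interpolation=2))
a=cv2.imread("pics/scene0.png")[170:350,240:480]; cv2.imwrite("pics/c2.png",cv2.resize(a,(800,600),interpolation=2))
```

```text
(no output)
```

View pics/c1.png

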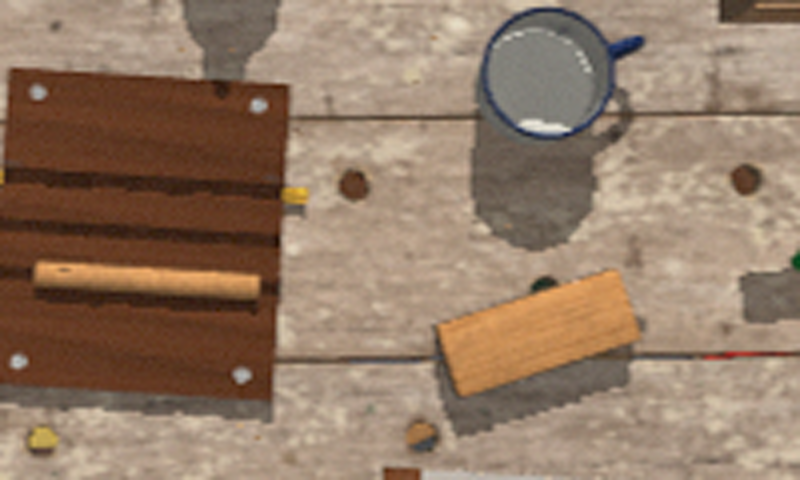

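View pics/c2.png

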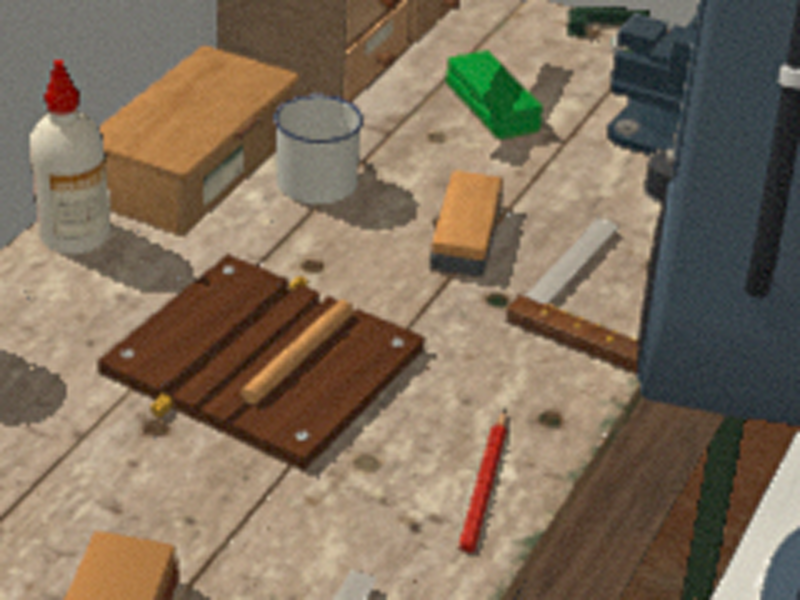

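Top view: the eraser I want is the wooden-backed block with the grey sole at (394,283). Look-alikes are the green block at (480,252) and the larger cork block at (175,284). The crops confirm the dark sole. The board is centred near (295,258), with the dowel at (296,270) and the brass blocks at (252,247) and (333,249).

```bash
cat > meas.py <<'E'
from h import *
def rect(c,z,mk):
    # metric warp of plane z: 1mm/px, x 0.35..0.75 , y -0.45..0.25
    w=np.array([[.35,-.45],[.75,-.45],[.75,.25],[.35,.25]])
    src=np.array([px(c,[*p,z]) for p in w],np.float32); dst=((w-[.35,-.45])*2000).astype(np.float32)
    im=cv2.warpPerspective(c["img"],cv2.getPerspectiveTransform(src,dst),(800,1400))
    m=mk(cv2.cvtColor(im,cv2.COLOR_BGR2HSV).astype(int)); return im,m
def big(m,box):
    x0,x1,y0,y1=[int(round(v*2000)) for v in(box[0]-.35,box[1]-.35,box[2]+.45,box[3]+.45)]
    k=np.zeros(m.shape,np.uint8);k[y0:y1,x0:x1]=m[y0:y1,x0:x1]
    k=cv2.morphologyEx(k,cv2.MORPH_OPEN,np.ones((5,5)))
    cs,_=cv2.findContours(k,0,2); h=max(cs,key=cv2.contourArea)
    r=cv2.minAreaRect(h); b=cv2.boxPoints(r)/2000+[.35,-.45]
    e=[b[1]-b[0],b[2]-b[1]]; e.sort(key=np.linalg.norm); L=e[1]*np.sign(e[1][1])
    return b.mean(0),np.linalg.norm(e[0]),np.linalg.norm(e[1]),np.degrees(np.arctan2(-L[0],L[1])) # yaw of y axis
wood=lambda h:((h[...,0]>8)&(h[...,0]<20)&(h[...,1]>110)&(h[...,2]>130)).astype(np.uint8)
dark=lambda h:((h[...,0]<14)&(h[...,1]>110)).astype(np.uint8)
E
python3 - <<'E'
from meas import *
np.set_printoptions(precision=4,suppress=True)
for n in("top","scene"):
    c=bot.capture(n)
    im,m=rect(c,.032,wood); print(n,"eraser",big(m,(.42,.56,-.36,-.16)))
    im,m=rect(c,.0209,wood); print("dowel",big(m,(.46,.58,-.11,.09)))
    im,m=rect(c,.014,lambda h:dark(h)|wood(h)); print("board",big(m,(.42,.68,-.13,.1)))
    if n=="top": cv2.imwrite("pics/b.png",cv2.resize(np.hstack([im[600:1100],cv2.cvtColor(m[600:1100]*255,8)]),(800,250)))
E
```

```text
top eraser (array([ 0.4871, -0.2605]), np.float64(0.047842245349899594), np.float64(0.11993074899933966), np.float64(17.132994846012878))
dowel (array([ 0.5244, -0.0178]), np.float64(0.014840775752510492), np.float64(0.14142838483980477), np.float64(-4.398711374005398))
board (array([ 0.5529, -0.0129]), np.float64(0.1807396113601489), np.float64(0.2004192506997934), np.float64(85.8335086201885))
scene eraser (array([ 0.482 , -0.2522]), np.float64(0.048240653114077416), np.float64(0.12580486047209613), np.float64(16.868659332885226))
dowel (array([ 0.5227, -0.02  ]), np.float64(0.015351061213433876), np.float64(0.14647210983065087), np.float64(-3.746167519847197))
board (array([ 0.5458, -0.006 ]), np.float64(0.19324858280943633), np.float64(0.20706224776574522), np.float64(85.82521476939726))
```

View pics/b.png

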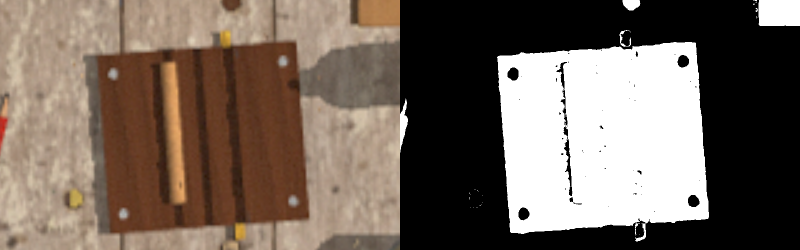

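The warped top view shows a clean board mask (200.4 × 180.7 mm, yaw −4.2°), so I trust the "top" numbers. The eraser is at (0.487, −0.2605) with yaw 17.1°, and its size matches. I'll move above it now.

{"api": "step_arm", "payload": {
  "turn": [
    [0, 0, 0],
    [0, 0, 0],
    [0, 0, 0],
    [0, 0, 0],
    [0, 0, 0]
  ],
  "xyz": [
    [0.036, -0.013, 0],
    [0.036, -0.013, 0],
    [0.036, -0.013, 0],
    [0.036, -0.013, 0],
    [0.036, -0.013, 0]
  ],
  "jaw": [100, 100, 100, 100, 100]
}}

```text
time_s: 1.5
ee_pos: [0.3422, -0.3877, 0.2314]
ee_rot: [[0.934, 0.357, 0.0], [0.357, -0.934, -0.0], [0.0, 0.0, -1.0]]
force: [0.5, -0.7, 1.0]
grip_width: 0.995
gripper_force: 0.0
```

{"api": "step_arm", "payload": {
  "turn": [
    [0, 0, 0],
    [0, 0, 0],
    [0, 0, 0],
    [0, 0, 0],
    [0, 0, 0]
  ],
  "xyz": [
    [0.036, -0.013, 0],
    [0.036, -0.013, 0],
    [0.036, -0.013, 0],
    [0.036, -0.013, 0],
    [0.036, -0.013, 0]
  ],
  "jaw": [100, 100, 100, 100, 100]
}}

```text
time_s: 2.0
ee_pos: [0.4873, -0.2627, 0.2314]
ee_rot: [[0.934, 0.357, 0.0], [0.357, -0.934, -0.0], [0.0, 0.0, -1.0]]
force: [0.1, -0.3, 0.8]
grip_width: 1.0
gripper_force: 0.0
```

{"api": "step_arm", "payload": {
  "turn": [
    [0, 0, -1],
    [0, 0, -1],
    [0, 0, -1],
    [0, 0, -1],
    [0, 0, -1]
  ],
  "xyz": [
    [0, 0, 0.01],
    [0, 0, 0.01],
    [0, 0, 0.01],
    [0, 0, 0.01],
    [0, 0, 0.01]
  ],
  "jaw": [100, 100, 100, 100, 100]
}}

```text
time_s: 2.5
ee_pos: [0.4862, -0.2639, 0.1809]
ee_rot: [[0.627, 0.779, 0.0], [0.779, -0.627, -0.0], [0.0, 0.0, -1.0]]
force: [-0.7, 0.1, 0.2]
grip_width: 1.0
gripper_force: 0.0
```

{"api": "step_arm", "payload": {
  "turn": [
    [0, 0, -1],
    [0, 0, -1],
    [0, 0, -1],
    [0, 0, -1],
    [0, 0, -1]
  ],
  "xyz": [
    [0, 0, 0.01],
    [0, 0, 0.01],
    [0, 0, 0.01],
    [0, 0, 0.01],
    [0, 0, 0.01]
  ],
  "jaw": [100, 100, 100, 100, 100]
}}

```text
time_s: 3.0
ee_pos: [0.4862, -0.2639, 0.1309]
ee_rot: [[0.154, 0.988, 0.0], [0.988, -0.154, -0.0], [-0.0, 0.0, -1.0]]
force: [0.3, 0.1, -0.2]
grip_width: 1.0
gripper_force: 0.0
```

{"api": "step_arm", "payload": {
  "turn": [
    [0, 0, -1],
    [0, 0, -1],
    [0, 0, -1],
    [0, 0, -1],
    [0, 0, -0.4]
  ],
  "xyz": [
    [0, 0, 0],
    [0, 0, 0],
    [0, 0, 0],
    [0, 0, 0],
    [0, 0, 0]
  ],
  "jaw": [100, 100, 100, 100, 100]
}}

```text
time_s: 3.5
ee_pos: [0.4862, -0.2639, 0.1313]
ee_rot: [[-0.301, 0.954, 0.0], [0.954, 0.301, -0.0], [-0.0, 0.0, -1.0]]
force: [0.1, 0.6, -0.1]
grip_width: 1.0
gripper_force: 0.0
```

```bash
cat > to.py <<'E'
import sys
from h import *
from scipy.spatial.transform import Rotation as R
# usage: to.py x y z yaw_of_tool_y ; prints remaining shift (mm, tool axes) and turn (units of 6deg)
x,y,z,a=map(float,sys.argv[1:5]); s=bot.get_state(); r=np.array(s["ee_rot"]); a=np.radians(a)
ty=np.array([np.cos(a),np.sin(a),0]); tz=np.array([0,0,-1.]); T=np.c_[np.cross(ty,tz),ty,tz]
np.set_printoptions(precision=3,suppress=True)
print("t",s["time_s"],"pos",s["ee_pos"]*1000,"yaw",np.degrees(np.arctan2(r[1,1],r[0,1])),"z",r[:,2],"q",s["joints"],"F",s["force"],"grip",s["grip_width"],s["gripper_force"])
print("shift mm",r.T@(np.array([x,y,z])-s["ee_pos"])*1000,"turn",np.degrees(R.from_matrix(r.T@T).as_rotvec())/6)
E
python3 to.py .4871 -.2605 .006 17.1
```

```text
t 3.5 pos [ 486.208 -263.925  131.298] yaw 17.525422974379644 z [ 0. -0. -1.] q [-33.316  27.498  99.287   0.     53.213 -50.841] F [ 0.148  0.644 -0.137] grip 1.0001686473061473 0.0
shift mm [  3.002   1.878 125.297] turn [0.    0.    0.071]
```

{"api": "step_arm", "payload": {
  "turn": [
    [0, 0, 0.07],
    [0, 0, 0],
    [0, 0, 0],
    [0, 0, 0],
    [0, 0, 0]
  ],
  "xyz": [
    [0.003, 0.002, 0.02],
    [0, 0, 0.02],
    [0, 0, 0.02],
    [0, 0, 0.02],
    [0, 0, 0.02]
  ],
  "jaw": [100, 100, 100, 100, 100]
}}

```text
time_s: 4.0
ee_pos: [0.4873, -0.2605, 0.0305]
ee_rot: [[-0.29, 0.957, 0.0], [0.957, 0.29, -0.0], [-0.0, 0.0, -1.0]]
force: [0.9, -0.0, 0.4]
grip_width: 1.004
gripper_force: 0.0
```

{"api": "step_arm", "payload": {
  "turn": [
    [0, 0, 0],
    [0, 0, 0],
    [0, 0, 0],
    [0, 0, 0],
    [0, 0, 0]
  ],
  "xyz": [
    [0, 0, 0.01],
    [0, 0, 0.01],
    [0, 0, 0.005],
    [0, 0, 0],
    [0, 0, 0]
  ],
  "jaw": [100, 100, 100, 100, 100]
}}

```text
time_s: 4.5
ee_pos: [0.4875, -0.2606, 0.0068]
ee_rot: [[-0.29, 0.957, 0.001], [0.957, 0.29, -0.0], [-0.001, 0.0, -1.0]]
force: [-0.5, -0.4, 0.1]
grip_width: 0.999
gripper_force: 0.0
```

{"api": "step_arm", "payload": {
  "turn": [
    [0, 0, 0],
    [0, 0, 0],
    [0, 0, 0],
    [0, 0, 0],
    [0, 0, 0]
  ],
  "xyz": [
    [0, 0, 0],
    [0, 0, 0],
    [0, 0, 0],
    [0, 0, 0],
    [0, 0, 0]
  ],
  "jaw": [40, 40, 40, 40, 40],
  "squeeze": 60
}}

```text
time_s: 5.0
ee_pos: [0.4875, -0.2606, 0.0069]
ee_rot: [[-0.29, 0.957, 0.001], [0.957, 0.29, -0.0], [-0.001, 0.001, -1.0]]
force: [-0.7, 0.7, 5.3]
grip_width: 0.56
gripper_force: 62.6
```

{"api": "step_arm", "payload": {
  "turn": [
    [0, 0, 0],
    [0, 0, 0],
    [0, 0, 0],
    [0, 0, 0],
    [0, 0, 0]
  ],
  "xyz": [
    [0, 0, 0],
    [0, 0, 0],
    [0, 0, 0],
    [0, 0, 0],
    [0, 0, 0]
  ],
  "jaw": [0, 0, 0, 0, 0]
}}

```text
time_s: 5.5
ee_pos: [0.4875, -0.2606, 0.0069]
ee_rot: [[-0.29, 0.957, 0.001], [0.957, 0.29, -0.0], [-0.001, 0.001, -1.0]]
force: [-0.4, -0.2, 6.2]
grip_width: 0.558
gripper_force: 62.6
```

{"api": "step_arm", "payload": {
  "turn": [
    [0, 0, 0],
    [0, 0, 0],
    [0, 0, 0],
    [0, 0, 0],
    [0, 0, 0]
  ],
  "xyz": [
    [0, 0, -0.005],
    [0, 0, -0.015],
    [0, 0, -0.02],
    [0, 0, -0.02],
    [0, 0, -0.02]
  ],
  "jaw": [0, 0, 0, 0, 0]
}}

```text
time_s: 6.0
ee_pos: [0.4872, -0.2605, 0.0881]
ee_rot: [[-0.29, 0.957, 0.001], [0.957, 0.29, -0.0], [-0.0, 0.0, -1.0]]
force: [-0.4, 0.5, -1.8]
grip_width: 0.561
gripper_force: 61.9
```

```bash
python3 to.py .515 -.013 .08 -4.2
python3 - <<'E'
from meas import *
for n in("top","scene"):
    c=bot.capture(n);print(n,bot.get_state()["force"],np.round(px(c,[.4875,-.2606,.08]),1)); cv2.imwrite(f"pics/{n}1.png",c["img"])
    if n=="top": im,m=rect(c,.0209,wood); print("dowel",big(m,(.46,.58,-.11,.09)))
a=cv2.imread("pics/scene1.png")[140:340,260:500]; cv2.imwrite("pics/c3.png",cv2.resize(a,(720,600),interpolation=2))
E
```

```text
t 6.0 pos [ 487.21  -260.472   88.143] yaw 16.88022352166455 z [ 0.001 -0.    -1.   ] q [-32.958  31.118 100.813   0.001  48.033 -49.839] F [-0.373  0.503 -1.783] grip 0.5606548074878097 61.90458655357361
shift mm [228.744  98.448   8.075] turn [0.005 0.004 3.513]
top [ 2.37914037 -1.88256987  2.84177272] [396.9 281.9]
dowel (array([ 0.52436751, -0.01776186]), np.float64(0.015082214698573916), np.float64(0.1414280939948037), np.float64(-4.347451521750336))
scene [ 0.77897317 -0.17549812 -0.97224002] [380.5 217.2]
```

View pics/c3.png

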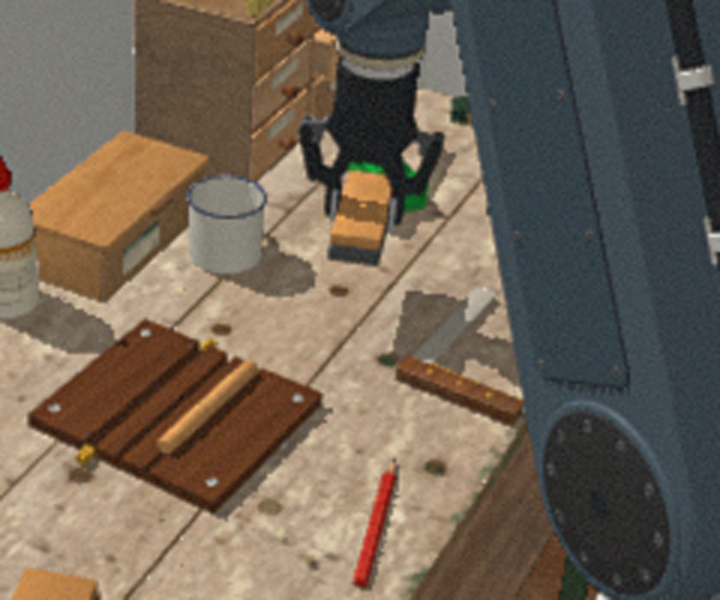

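{"api": "step_arm", "payload": {
  "turn": [
    [0, 0, 0],
    [0, 0, 0],
    [0, 0, 0],
    [0, 0, 0],
    [0, 0, 0]
  ],
  "xyz": [
    [0.0227, 0.0091, 0],
    [0.0227, 0.0091, 0],
    [0.0227, 0.0091, 0],
    [0.0227, 0.0091, 0],
    [0.0227, 0.0091, 0]
  ],
  "jaw": [0, 0, 0, 0, 0]
}}

```text
time_s: 6.6
ee_pos: [0.4974, -0.1376, 0.086]
ee_rot: [[-0.29, 0.957, -0.001], [0.957, 0.29, 0.0], [0.0, -0.0, -1.0]]
force: [1.0, -0.5, -1.7]
grip_width: 0.559
gripper_force: 61.9
```

{"api": "step_arm", "payload": {
  "turn": [
    [0, 0, 0],
    [0, 0, 0],
    [0, 0, 0],
    [0, 0, 0],
    [0, 0, 0]
  ],
  "xyz": [
    [0.0227, 0.0091, 0],
    [0.0227, 0.0091, 0],
    [0.0227, 0.0091, 0],
    [0.0227, 0.0091, 0],
    [0.0227, 0.0091, 0]
  ],
  "jaw": [0, 0, 0, 0, 0]
}}

```text
time_s: 7.1
ee_pos: [0.508, -0.0158, 0.086]
ee_rot: [[-0.29, 0.957, -0.001], [0.957, 0.29, 0.0], [0.0, -0.001, -1.0]]
force: [0.0, 0.9, -0.8]
grip_width: 0.558
gripper_force: 61.9
```

{"api": "step_arm", "payload": {
  "turn": [
    [0, 0, 0.7],
    [0, 0, 0.7],
    [0, 0, 0.7],
    [0, 0, 0.7],
    [0, 0, 0.71]
  ],
  "xyz": [
    [0, 0, 0.004],
    [0, 0, 0.004],
    [0, 0, 0.004],
    [0, 0, 0.004],
    [0, 0, 0.004]
  ],
  "jaw": [0, 0, 0, 0, 0]
}}

```text
time_s: 7.6
ee_pos: [0.508, -0.0167, 0.0658]
ee_rot: [[0.076, 0.997, -0.001], [0.997, -0.076, 0.0], [0.0, -0.001, -1.0]]
force: [0.0, 0.3, -2.3]
grip_width: 0.559
gripper_force: 61.9
```

{"api": "step_arm", "payload": {
  "turn": [
    [0, 0, 0],
    [0, 0, 0],
    [0, 0, 0],
    [0, 0, 0],
    [0, 0, 0]
  ],
  "xyz": [
    [0, 0, 0.005],
    [0, 0, 0.005],
    [0, 0, 0.005],
    [0, 0, 0.005],
    [0, 0, 0]
  ],
  "jaw": [0, 0, 0, 0, 0]
}}

```text
time_s: 8.1
ee_pos: [0.5079, -0.0168, 0.0456]
ee_rot: [[0.072, 0.997, -0.001], [0.997, -0.072, 0.0], [0.0, -0.001, -1.0]]
force: [0.1, 0.4, -0.3]
grip_width: 0.561
gripper_force: 61.9
```

```bash
python3 to.py .5088 -.0167 .038 -4.2
python3 - <<'E'
from meas import *
print(bot.get_state()["force"])
c=bot.capture("scene"); cv2.imwrite("pics/c4.png",cv2.resize(c["img"][150:350,220:460],(720,600),interpolation=2)); print(bot.get_state()["force"])
c=bot.capture("top");im,m=rect(c,.067,wood); print(big(m,(.44,.58,-.11,.09)),bot.get_state()["force"])
E
```

```text
t 8.1 pos [507.948 -16.768  45.595] yaw -4.148881503594863 z [-0.001  0.    -1.   ] q [ -7.141  31.841 108.306   0.001  39.917  -2.993] F [ 0.141  0.385 -0.341] grip 0.5609228122042209 61.91200375556946
shift mm [0.129 0.853 7.594] turn [-0.011 -0.001  0.009]
[ 0.14112605  0.38471071 -0.34129662]
[ 0.97346225 -0.85027702 -0.53742235]
(array([ 0.5175    , -0.08600001]), np.float64(0.0040000081062316895), np.float64(0.009000003337860107), np.float64(-0.0)) [-0.79704332  0.42254832 -1.16647979]
```

View pics/c4.png

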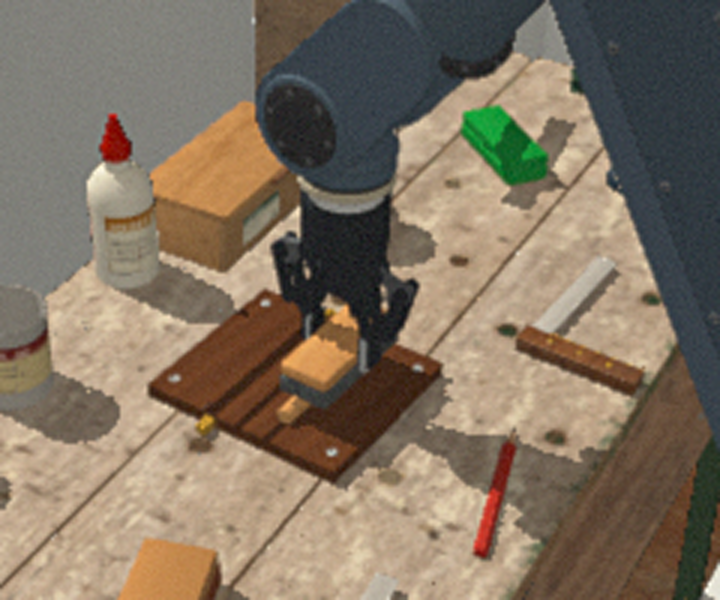

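{"api": "step_arm", "payload": {
  "turn": [
    [0, 0, 0],
    [0, 0, 0],
    [0, 0, 0],
    [0, 0, 0],
    [0, 0, 0]
  ],
  "xyz": [
    [0, 0, 0.003],
    [0, 0, 0.003],
    [0, 0, 0.002],
    [0, 0, 0.0003],
    [0, 0, 0]
  ],
  "jaw": [0, 0, 0, 0, 0]
}}

```text
time_s: 8.7
ee_pos: [0.5083, -0.0168, 0.0379]
ee_rot: [[0.073, 0.997, -0.0], [0.997, -0.073, 0.0], [0.0, -0.0, -1.0]]
force: [-0.7, -0.5, -1.0]
grip_width: 0.56
gripper_force: 61.9
```

{"api": "step_arm", "payload": {
  "turn": [
    [0, 0, 0],
    [0, 0, 0],
    [0, 0, 0],
    [0, 0, 0],
    [0, 0, 0]
  ],
  "xyz": [
    [0, 0, 0.0003],
    [0, 0, 0.0003],
    [0, 0, 0],
    [0, 0, 0],
    [0, 0, 0]
  ],
  "jaw": [0, 0, 0, 0, 0]
}}

```text
time_s: 9.2
ee_pos: [0.5084, -0.0168, 0.0374]
ee_rot: [[0.073, 0.997, 0.0], [0.997, -0.073, 0.0], [0.0, 0.0, -1.0]]
force: [0.0, -0.2, -0.5]
grip_width: 0.562
gripper_force: 61.9
```

{"api": "step_arm", "payload": {
  "turn": [
    [0, 0, 0],
    [0, 0, 0],
    [0, 0, 0],
    [0, 0, 0],
    [0, 0, 0]
  ],
  "xyz": [
    [0, 0, 0.0003],
    [0, 0, 0],
    [0, 0, 0],
    [0, 0, 0],
    [0, 0, 0]
  ],
  "jaw": [0, 0, 0, 0, 0]
}}

```text
time_s: 9.7
ee_pos: [0.5084, -0.0168, 0.0371]
ee_rot: [[0.073, 0.997, 0.0], [0.997, -0.073, 0.0], [0.0, 0.0, -1.0]]
force: [-0.2, -0.3, -0.7]
grip_width: 0.56
gripper_force: 61.9
```

{"api": "step_arm", "payload": {
  "turn": [
    [0, 0, 0],
    [0, 0, 0],
    [0, 0, 0],
    [0, 0, 0],
    [0, 0, 0]
  ],
  "xyz": [
    [0, 0, 0.0003],
    [0, 0, 0.0002],
    [0, 0, 0],
    [0, 0, 0],
    [0, 0, 0]
  ],
  "jaw": [0, 0, 0, 0, 0]
}}

```text
time_s: 10.2
ee_pos: [0.5084, -0.0168, 0.0366]
ee_rot: [[0.073, 0.997, 0.0], [0.997, -0.073, 0.0], [0.0, 0.0, -1.0]]
force: [0.1, -0.4, -0.4]
grip_width: 0.564
gripper_force: 61.9
```

{"api": "step_arm", "payload": {
  "turn": [
    [0, 0, 0],
    [0, 0, 0],
    [0, 0, 0],
    [0, 0, 0],
    [0, 0, 0]
  ],
  "xyz": [
    [0, 0, 0.0003],
    [0, 0, 0],
    [0, 0, 0],
    [0, 0, 0],
    [0, 0, 0]
  ],
  "jaw": [0, 0, 0, 0, 0]
}}

```text
time_s: 10.7
ee_pos: [0.5083, -0.0168, 0.0363]
ee_rot: [[0.073, 0.997, -0.0], [0.997, -0.073, 0.0], [0.0, -0.0, -1.0]]
force: [-1.4, 0.9, -1.4]
grip_width: 0.563
gripper_force: 61.9
```

{"api": "step_arm", "payload": {
  "turn": [
    [0, 0, 0],
    [0, 0, 0],
    [0, 0, 0],
    [0, 0, 0],
    [0, 0, 0]
  ],
  "xyz": [
    [0, 0, 0.0003],
    [0, 0, 0],
    [0, 0, 0],
    [0, 0, 0],
    [0, 0, 0]
  ],
  "jaw": [0, 0, 0, 0, 0]
}}

```text
time_s: 11.2
ee_pos: [0.5083, -0.0168, 0.036]
ee_rot: [[0.073, 0.997, -0.0], [0.997, -0.073, 0.0], [0.0, -0.0, -1.0]]
force: [-0.2, 0.1, -0.9]
grip_width: 0.559
gripper_force: 61.9
```

{"api": "step_arm", "payload": {
  "turn": [
    [0, 0, 0],
    [0, 0, 0],
    [0, 0, 0],
    [0, 0, 0],
    [0, 0, 0]
  ],
  "xyz": [
    [0, 0, 0.0002],
    [0, 0, 0],
    [0, 0, 0],
    [0, 0, 0],
    [0, 0, 0]
  ],
  "jaw": [0, 0, 0, 0, 0]
}}

```text
time_s: 11.7
ee_pos: [0.5084, -0.0168, 0.0358]
ee_rot: [[0.073, 0.997, 0.0], [0.997, -0.073, 0.0], [0.0, 0.0, -1.0]]
force: [-0.6, -0.1, -0.7]
grip_width: 0.56
gripper_force: 62.0
```

{"api": "step_arm", "payload": {
  "turn": [
    [0, 0, 0],
    [0, 0, 0],
    [0, 0, 0],
    [0, 0, 0],
    [0, 0, 0]
  ],
  "xyz": [
    [0, 0, 0.0002],
    [0, 0, 0],
    [0, 0, 0],
    [0, 0, 0],
    [0, 0, 0]
  ],
  "jaw": [0, 0, 0, 0, 0]
}}

```text
time_s: 12.2
ee_pos: [0.5084, -0.0168, 0.0357]
ee_rot: [[0.073, 0.997, 0.0], [0.997, -0.073, -0.0], [-0.0, 0.0, -1.0]]
force: [-1.0, -0.1, 4.0]
grip_width: 0.56
gripper_force: 62.5
```

{"api": "step_arm", "payload": {
  "turn": [
    [0, 0, 0],
    [0, 0, 0],
    [0, 0, 0],
    [0, 0, 0],
    [0, 0, 0]
  ],
  "xyz": [
    [0, 0, 0.0002],
    [0, 0, 0],
    [0, 0, 0],
    [0, 0, 0],
    [0, 0, 0]
  ],
  "jaw": [0, 0, 0, 0, 0]
}}

```text
time_s: 12.7
ee_pos: [0.5085, -0.0168, 0.0357]
ee_rot: [[0.073, 0.997, 0.0], [0.997, -0.073, -0.0], [-0.0, 0.0, -1.0]]
force: [-1.5, 0.5, 7.2]
grip_width: 0.559
gripper_force: 63.0
```

{"api": "step_arm", "payload": {
  "turn": [
    [0, 0, 0],
    [0, 0, 0],
    [0, 0, 0],
    [0, 0, 0],
    [0, 0, 0]
  ],
  "xyz": [
    [0, 0.0008, -0.0003],
    [0, 0.0008, -0.00018],
    [0, 0.0008, -0.00016],
    [0, 0.0008, -0.00014],
    [0, 0.0008, -0.00011]
  ],
  "jaw": [0, 0, 0, 0, 0]
}}

```text
time_s: 13.2
ee_pos: [0.5124, -0.0171, 0.0365]
ee_rot: [[0.073, 0.997, 0.0], [0.997, -0.073, -0.0], [-0.0, 0.0, -1.0]]
force: [-1.8, 0.4, 6.4]
grip_width: 0.563
gripper_force: 62.9
```

{"api": "step_arm", "payload": {
  "turn": [
    [0, 0, 0],
    [0, 0, 0],
    [0, 0, 0],
    [0, 0, 0],
    [0, 0, 0]
  ],
  "xyz": [
    [0, 0.0008, -0.00012],
    [0, 0.0008, -8e-05],
    [0, 0.0008, -7e-05],
    [0, 0.0008, -3e-05],
    [0, 0.0008, -2e-05]
  ],
  "jaw": [0, 0, 0, 0, 0]
}}

```text
time_s: 13.7
ee_pos: [0.5167, -0.0174, 0.0369]
ee_rot: [[0.073, 0.997, 0.001], [0.997, -0.073, -0.0], [-0.0, 0.001, -1.0]]
force: [-1.1, 1.4, 6.0]
grip_width: 0.56
gripper_force: 62.8
```

Run:
```python
from meas import *
c=bot.capture("scene")
for z in(.022,):
    im,m=rect(c,z,wood); cv2.imwrite("pics/w.png",im[600:1100])
print(bot.get_state()["force"])
for n in ("scene","top"):
    if n=="top": c=bot.capture("top")
    print(n,[(np.round(at(c,r["position"],.022),4),r["score"]) for r in bot.place_of(n,"dowel_mid")[:2]])
```

```text
[0.39694844 0.53340001 5.36560101]
scene []
top []
```

{"api": "step_arm", "payload": {
  "turn": [
    [0, 0, 0],
    [0, 0, 0],
    [0, 0, 0],
    [0, 0, 0],
    [0, 0, 0]
  ],
  "xyz": [
    [0, 0.002, 0],
    [0, 0.002, 0],
    [0, 0.002, 0],
    [0, 0.002, 0],
    [0, 0.002, 0]
  ],
  "jaw": [0, 0, 0, 0, 0]
}}

```text
time_s: 14.4
ee_pos: [0.5267, -0.0182, 0.0369]
ee_rot: [[0.073, 0.997, 0.001], [0.997, -0.073, -0.0], [-0.0, 0.001, -1.0]]
force: [0.4, 0.4, 5.7]
grip_width: 0.559
gripper_force: 62.7
```

{"api": "step_arm", "payload": {
  "turn": [
    [0, 0, 0],
    [0, 0, 0],
    [0, 0, 0],
    [0, 0, 0],
    [0, 0, 0]
  ],
  "xyz": [
    [0, 0.002, 0],
    [0, 0.002, 0],
    [0, 0.002, 0],
    [0, 0.002, 0],
    [0, 0.002, 0]
  ],
  "jaw": [0, 0, 0, 0, 0]
}}

```text
time_s: 14.9
ee_pos: [0.5367, -0.0189, 0.0369]
ee_rot: [[0.073, 0.997, 0.001], [0.997, -0.073, -0.0], [-0.0, 0.001, -1.0]]
force: [-0.2, -0.4, 5.5]
grip_width: 0.561
gripper_force: 62.7
```

{"api": "step_arm", "payload": {
  "turn": [
    [0, 0, 0],
    [0, 0, 0],
    [0, 0, 0],
    [0, 0, 0],
    [0, 0, 0]
  ],
  "xyz": [
    [0, 0.002, 0],
    [0, 0.002, 0],
    [0, 0.002, 0],
    [0, 0.002, 0],
    [0, 0.002, 0]
  ],
  "jaw": [0, 0, 0, 0, 0]
}}

```text
time_s: 15.4
ee_pos: [0.5466, -0.0196, 0.0369]
ee_rot: [[0.073, 0.997, 0.001], [0.997, -0.073, -0.0], [-0.0, 0.001, -1.0]]
force: [-1.0, 0.1, 6.4]
grip_width: 0.565
gripper_force: 62.7
```

{"api": "step_arm", "payload": {
  "turn": [
    [0, 0, 0],
    [0, 0, 0],
    [0, 0, 0],
    [0, 0, 0],
    [0, 0, 0]
  ],
  "xyz": [
    [0, 0.002, 0],
    [0, 0.002, 0],
    [0, 0.002, 0],
    [0, 0.002, 0],
    [0, 0.002, 0]
  ],
  "jaw": [0, 0, 0, 0, 0]
}}

```text
time_s: 15.9
ee_pos: [0.5566, -0.0204, 0.0369]
ee_rot: [[0.073, 0.997, 0.001], [0.997, -0.073, -0.0], [-0.0, 0.001, -1.0]]
force: [-0.3, -0.1, 6.3]
grip_width: 0.562
gripper_force: 62.7
```

{"api": "step_arm", "payload": {
  "turn": [
    [0, 0, 0],
    [0, 0, 0],
    [0, 0, 0],
    [0, 0, 0],
    [0, 0, 0]
  ],
  "xyz": [
    [0, 0.001, 0],
    [0, 0.001, 0],
    [0, 0.001, 0],
    [0, 0.001, 0],
    [0, 0.001, 0]
  ],
  "jaw": [0, 0, 0, 0, 0]
}}

```text
time_s: 16.4
ee_pos: [0.5615, -0.0208, 0.0368]
ee_rot: [[0.073, 0.997, 0.001], [0.997, -0.073, -0.0], [-0.0, 0.001, -1.0]]
force: [-0.6, -1.1, 4.0]
grip_width: 0.562
gripper_force: 62.7
```

{"api": "step_arm", "payload": {
  "turn": [
    [0, 0, 0],
    [0, 0, 0],
    [0, 0, 0],
    [0, 0, 0],
    [0, 0, 0]
  ],
  "xyz": [
    [0, 0.001, 0],
    [0, 0.001, 0],
    [0, 0.001, 0],
    [0, 0.001, 0],
    [0, 0, 0]
  ],
  "jaw": [0, 0, 0, 0, 0]
}}

```text
time_s: 16.9
ee_pos: [0.5654, -0.021, 0.0365]
ee_rot: [[0.073, 0.997, 0.0], [0.997, -0.073, -0.0], [-0.0, 0.0, -1.0]]
force: [0.4, -0.7, 2.9]
grip_width: 0.559
gripper_force: 62.5
```

{"api": "step_arm", "payload": {
  "turn": [
    [0, 0, 0],
    [0, 0, 0],
    [0, 0, 0],
    [0, 0, 0],
    [0, 0, 0]
  ],
  "xyz": [
    [0, 0.001, 0],
    [0, 0.001, 0],
    [0, 0.001, 0],
    [0, 0, -0.001],
    [0, 0, -0.005]
  ],
  "jaw": [0, 0, 0, 0, 0]
}}

```text
time_s: 17.4
ee_pos: [0.5676, -0.021, 0.0421]
ee_rot: [[0.073, 0.997, -0.002], [0.997, -0.073, 0.0], [0.0, -0.002, -1.0]]
force: [0.0, 0.4, -0.8]
grip_width: 0.561
gripper_force: 62.0
```

{"api": "step_arm", "payload": {
  "turn": [
    [0, 0, 0],
    [0, 0, 0],
    [0, 0, 0],
    [0, 0, 0],
    [0, 0, 0]
  ],
  "xyz": [
    [0, 0, -0.002],
    [0, -0.01, 0],
    [0, -0.01, 0],
    [0, -0.01, 0],
    [0, 0, 0]
  ],
  "jaw": [0, 0, 0, 0, 0]
}}

```text
time_s: 17.9
ee_pos: [0.5365, -0.0188, 0.0444]
ee_rot: [[0.073, 0.997, -0.002], [0.997, -0.073, 0.0], [0.0, -0.002, -1.0]]
force: [-0.5, 0.1, -0.7]
grip_width: 0.562
gripper_force: 62.0
```

```bash
python3 to.py .55 -.02 .0357 -4.2
python3 - <<'E'
from meas import *
c=bot.capture("scene"); cv2.imwrite("pics/c5.png",cv2.resize(c["img"][225:325,260:380],(720,600),interpolation=2))
E
```

```text
t 17.9 pos [536.51  -18.78   44.441] yaw -4.177232116065222 z [-0.002  0.    -1.   ] q [ -6.974  34.081 104.002   0.001  42.011  -2.798] F [-0.487  0.052 -0.713] grip 0.5617871392605042 61.96847319602966
shift mm [-0.235 13.557  8.719] turn [-0.016 -0.001  0.004]
```

View pics/c5.png

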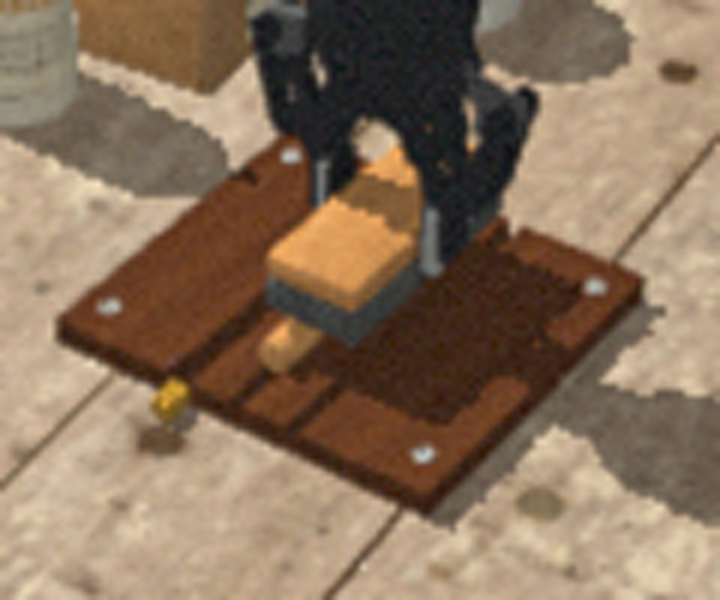

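{"api": "step_arm", "payload": {
  "turn": [
    [0, 0, 0],
    [0, 0, 0],
    [0, 0, 0],
    [0, 0, 0],
    [0, 0, 0]
  ],
  "xyz": [
    [0, 0, 0.004],
    [0, 0, 0.003],
    [0, 0, 0.001],
    [0, 0, 0.0006],
    [0, 0, 0]
  ],
  "jaw": [0, 0, 0, 0, 0]
}}

```text
time_s: 18.45
ee_pos: [0.5384, -0.019, 0.0359]
ee_rot: [[0.073, 0.997, -0.0], [0.997, -0.073, 0.0], [0.0, -0.0, -1.0]]
force: [0.8, 0.3, -0.6]
grip_width: 0.562
gripper_force: 62.2
```

{"api": "step_arm", "payload": {
  "turn": [
    [0, 0, 0],
    [0, 0, 0],
    [0, 0, 0],
    [0, 0, 0],
    [0, 0, 0]
  ],
  "xyz": [
    [0, 0, 0.0001],
    [0, 0, 0.0001],
    [0, 0, 0.0001],
    [0, 0, 0],
    [0, 0, 0]
  ],
  "jaw": [0, 0, 0, 0, 0]
}}

```text
time_s: 18.95
ee_pos: [0.5384, -0.019, 0.0358]
ee_rot: [[0.073, 0.997, 0.0], [0.997, -0.073, -0.0], [-0.0, 0.0, -1.0]]
force: [0.3, -0.2, 0.8]
grip_width: 0.563
gripper_force: 62.2
```

{"api": "step_arm", "payload": {
  "turn": [
    [0, 0, 0],
    [0, 0, 0],
    [0, 0, 0],
    [0, 0, 0],
    [0, 0, 0]
  ],
  "xyz": [
    [0, 0, 0.0001],
    [0, 0, 0.0001],
    [0, 0, 0.0001],
    [0, 0, 0],
    [0, 0, 0]
  ],
  "jaw": [0, 0, 0, 0, 0]
}}

```text
time_s: 19.45
ee_pos: [0.5384, -0.019, 0.0357]
ee_rot: [[0.073, 0.997, 0.0], [0.997, -0.073, -0.0], [-0.0, 0.0, -1.0]]
force: [-1.2, -0.1, 5.4]
grip_width: 0.56
gripper_force: 62.8
```

{"api": "step_arm", "payload": {
  "turn": [
    [0, 0, 0],
    [0, 0, 0],
    [0, 0, 0],
    [0, 0, 0],
    [0, 0, 0]
  ],
  "xyz": [
    [0, 0.0008, -0.0002],
    [0, 0.0008, -0.00018],
    [0, 0.0008, -0.00016],
    [0, 0.0008, -0.00014],
    [0, 0.0008, -0.00011]
  ],
  "jaw": [0, 0, 0, 0, 0]
}}

```text
time_s: 19.95
ee_pos: [0.5424, -0.0193, 0.0365]
ee_rot: [[0.073, 0.997, 0.0], [0.997, -0.073, -0.0], [-0.0, 0.0, -1.0]]
force: [-0.9, -0.2, 6.1]
grip_width: 0.559
gripper_force: 62.8
```

{"api": "step_arm", "payload": {
  "turn": [
    [0, 0, 0],
    [0, 0, 0],
    [0, 0, 0],
    [0, 0, 0],
    [0, 0, 0]
  ],
  "xyz": [
    [0, 0.0008, -0.00012],
    [0, 0.0008, -8e-05],
    [0, 0.0008, -7e-05],
    [0, 0.0008, -3e-05],
    [0, 0.0008, -2e-05]
  ],
  "jaw": [0, 0, 0, 0, 0]
}}

```text
time_s: 20.45
ee_pos: [0.5466, -0.0196, 0.0369]
ee_rot: [[0.073, 0.997, 0.001], [0.997, -0.073, -0.0], [-0.0, 0.001, -1.0]]
force: [-0.6, -0.2, 4.2]
grip_width: 0.56
gripper_force: 62.8
```

{"api": "step_arm", "payload": {
  "turn": [
    [0, 0, 0],
    [0, 0, 0],
    [0, 0, 0],
    [0, 0, 0],
    [0, 0, 0]
  ],
  "xyz": [
    [0, 0.002, 0],
    [0, 0.002, 0],
    [0, 0.002, 0],
    [0, 0.002, 0],
    [0, 0.002, 0]
  ],
  "jaw": [0, 0, 0, 0, 0]
}}

```text
time_s: 20.95
ee_pos: [0.5567, -0.0204, 0.0369]
ee_rot: [[0.073, 0.997, 0.001], [0.997, -0.073, -0.0], [-0.0, 0.001, -1.0]]
force: [-0.7, -0.6, 5.5]
grip_width: 0.562
gripper_force: 62.8
```

{"api": "step_arm", "payload": {
  "turn": [
    [0, 0, 0],
    [0, 0, 0],
    [0, 0, 0],
    [0, 0, 0],
    [0, 0, 0]
  ],
  "xyz": [
    [0, 0.002, 0],
    [0, 0.002, 0],
    [0, 0.002, 0],
    [0, 0.002, 0],
    [0, 0.002, 0]
  ],
  "jaw": [0, 0, 0, 0, 0]
}}

```text
time_s: 21.45
ee_pos: [0.5667, -0.0211, 0.0369]
ee_rot: [[0.073, 0.997, 0.001], [0.997, -0.073, -0.0], [-0.0, 0.001, -1.0]]
force: [-0.7, 0.5, 4.4]
grip_width: 0.556
gripper_force: 62.7
```

{"api": "step_arm", "payload": {
  "turn": [
    [0, 0, 0],
    [0, 0, 0],
    [0, 0, 0],
    [0, 0, 0],
    [0, 0, 0]
  ],
  "xyz": [
    [0, 0.002, 0],
    [0, 0.002, 0],
    [0, 0.002, 0],
    [0, 0.002, 0],
    [0, 0.002, 0]
  ],
  "jaw": [0, 0, 0, 0, 0]
}}

```text
time_s: 21.95
ee_pos: [0.5766, -0.0218, 0.0369]
ee_rot: [[0.073, 0.997, 0.001], [0.997, -0.073, -0.0], [-0.0, 0.001, -1.0]]
force: [-0.3, 0.1, 5.1]
grip_width: 0.561
gripper_force: 62.7
```

{"api": "step_arm", "payload": {
  "turn": [
    [0, 0, 0],
    [0, 0, 0],
    [0, 0, 0],
    [0, 0, 0],
    [0, 0, 0]
  ],
  "xyz": [
    [0, 0.002, 0],
    [0, 0.002, 0],
    [0, 0.002, 0],
    [0, 0.002, 0],
    [0, 0.001, 0]
  ],
  "jaw": [0, 0, 0, 0, 0]
}}

```text
time_s: 22.45
ee_pos: [0.5856, -0.0225, 0.0369]
ee_rot: [[0.073, 0.997, 0.001], [0.997, -0.073, -0.0], [-0.0, 0.001, -1.0]]
force: [0.0, -0.5, 6.0]
grip_width: 0.559
gripper_force: 62.8
```

{"api": "step_arm", "payload": {
  "turn": [
    [0, 0, 0],
    [0, 0, 0],
    [0, 0, 0],
    [0, 0, 0],
    [0, 0, 0]
  ],
  "xyz": [
    [0, 0.001, 0],
    [0, 0.001, 0],
    [0, 0.001, 0],
    [0, 0.001, 0],
    [0, 0, 0]
  ],
  "jaw": [0, 0, 0, 0, 0]
}}

```text
time_s: 22.95
ee_pos: [0.5895, -0.0228, 0.0367]
ee_rot: [[0.073, 0.997, 0.001], [0.997, -0.073, -0.0], [-0.0, 0.001, -1.0]]
force: [0.4, -1.0, 5.5]
grip_width: 0.565
gripper_force: 62.7
```

{"api": "step_arm", "payload": {
  "turn": [
    [0, 0, 0],
    [0, 0, 0],
    [0, 0, 0],
    [0, 0, 0],
    [0, 0, 0]
  ],
  "xyz": [
    [0, 0.001, 0],
    [0, 0.001, 0],
    [0, 0.001, 0],
    [0, 0.001, 0],
    [0, 0, 0]
  ],
  "jaw": [0, 0, 0, 0, 0]
}}

```text
time_s: 23.45
ee_pos: [0.5931, -0.023, 0.0363]
ee_rot: [[0.073, 0.997, -0.0], [0.997, -0.073, -0.0], [-0.0, -0.0, -1.0]]
force: [0.5, -1.7, 1.3]
grip_width: 0.566
gripper_force: 62.4
```

{"api": "step_arm", "payload": {
  "turn": [
    [0, 0, 0],
    [0, 0, 0],
    [0, 0, 0],
    [0, 0, 0],
    [0, 0, 0]
  ],
  "xyz": [
    [0, 0.001, 0],
    [0, 0.001, 0],
    [0, 0.001, 0],
    [0, 0, 0],
    [0, 0, 0]
  ],
  "jaw": [0, 0, 0, 0, 0]
}}

```text
time_s: 23.95
ee_pos: [0.596, -0.0232, 0.0364]
ee_rot: [[0.073, 0.997, -0.0], [0.997, -0.073, 0.0], [0.0, -0.0, -1.0]]
force: [0.2, 0.2, -0.6]
grip_width: 0.56
gripper_force: 62.0
```

{"api": "step_arm", "payload": {
  "turn": [
    [0, 0, 0],
    [0, 0, 0],
    [0, 0, 0],
    [0, 0, 0],
    [0, 0, 0]
  ],
  "xyz": [
    [0, 0, 0.0006],
    [0, 0, 0.0006],
    [0, 0, 0.0005],
    [0, 0, 0],
    [0, 0, 0]
  ],
  "jaw": [0, 0, 0, 0, 0]
}}

```text
time_s: 24.45
ee_pos: [0.5961, -0.0232, 0.0348]
ee_rot: [[0.073, 0.997, -0.0], [0.997, -0.073, 0.0], [0.0, -0.0, -1.0]]
force: [-0.1, 0.6, -1.1]
grip_width: 0.565
gripper_force: 62.0
```

{"api": "step_arm", "payload": {
  "turn": [
    [0, 0, 0],
    [0, 0, 0],
    [0, 0, 0],
    [0, 0, 0],
    [0, 0, 0]
  ],
  "xyz": [
    [0, 0, 0.0002],
    [0, 0, 0.0001],
    [0, 0, 0],
    [0, 0, 0],
    [0, 0, 0]
  ],
  "jaw": [0, 0, 0, 0, 0]
}}

```text
time_s: 24.95
ee_pos: [0.5961, -0.0232, 0.0345]
ee_rot: [[0.073, 0.997, 0.0], [0.997, -0.073, 0.0], [0.0, 0.0, -1.0]]
force: [0.7, -0.1, -0.8]
grip_width: 0.558
gripper_force: 62.0
```

{"api": "step_arm", "payload": {
  "turn": [
    [0, 0, 0],
    [0, 0, 0],
    [0, 0, 0],
    [0, 0, 0],
    [0, 0, 0]
  ],
  "xyz": [
    [0, 0, 0.0001],
    [0, 0, 0.0001],
    [0, 0, 0],
    [0, 0, 0],
    [0, 0, 0]
  ],
  "jaw": [0, 0, 0, 0, 0]
}}

```text
time_s: 25.45
ee_pos: [0.5961, -0.0232, 0.0343]
ee_rot: [[0.073, 0.997, -0.0], [0.997, -0.073, 0.0], [0.0, -0.0, -1.0]]
force: [1.0, -0.1, -1.2]
grip_width: 0.564
gripper_force: 62.0
```

{"api": "step_arm", "payload": {
  "turn": [
    [0, 0, 0],
    [0, 0, 0],
    [0, 0, 0],
    [0, 0, 0],
    [0, 0, 0]
  ],
  "xyz": [
    [0, 0, 0.0001],
    [0, 0, 0.0001],
    [0, 0, 0],
    [0, 0, 0],
    [0, 0, 0]
  ],
  "jaw": [0, 0, 0, 0, 0]
}}

```text
time_s: 25.95
ee_pos: [0.5961, -0.0232, 0.0342]
ee_rot: [[0.073, 0.997, 0.0], [0.997, -0.073, -0.0], [-0.0, 0.0, -1.0]]
force: [-0.7, -0.7, -0.2]
grip_width: 0.563
gripper_force: 62.0
```

{"api": "step_arm", "payload": {
  "turn": [
    [0, 0, 0],
    [0, 0, 0],
    [0, 0, 0],
    [0, 0, 0],
    [0, 0, 0]
  ],
  "xyz": [
    [0, 0, 0.0001],
    [0, 0, 0.0001],
    [0, 0, 0],
    [0, 0, 0],
    [0, 0, 0]
  ],
  "jaw": [0, 0, 0, 0, 0]
}}

```text
time_s: 26.45
ee_pos: [0.5962, -0.0232, 0.034]
ee_rot: [[0.073, 0.997, 0.0], [0.997, -0.073, 0.0], [0.0, 0.0, -1.0]]
force: [-0.9, 0.2, 3.5]
grip_width: 0.561
gripper_force: 62.3
```

{"api": "step_arm", "payload": {
  "turn": [
    [0, 0, 0],
    [0, 0, 0],
    [0, 0, 0],
    [0, 0, 0],
    [0, 0, 0]
  ],
  "xyz": [
    [0, 0, 6e-05],
    [0, 0, 0],
    [0, 0, 0],
    [0, 0, 0],
    [0, 0, 0]
  ],
  "jaw": [0, 0, 0, 0, 0]
}}

```text
time_s: 26.95
ee_pos: [0.5962, -0.0232, 0.034]
ee_rot: [[0.073, 0.997, 0.0], [0.997, -0.073, -0.0], [-0.0, 0.0, -1.0]]
force: [-2.0, 0.5, 4.5]
grip_width: 0.56
gripper_force: 62.6
```

{"api": "step_arm", "payload": {
  "turn": [
    [0, 0, 0],
    [0, 0, 0],
    [0, 0, 0],
    [0, 0, 0],
    [0, 0, 0]
  ],
  "xyz": [
    [0, 0, 0],
    [0, 0, 0],
    [0, 0, 0],
    [0, 0, 0],
    [0, 0, 0]
  ],
  "jaw": [0, 0, 0, 0, 0]
}}

```text
time_s: 27.45
ee_pos: [0.5962, -0.0232, 0.034]
ee_rot: [[0.073, 0.997, 0.0], [0.997, -0.073, -0.0], [-0.0, 0.0, -1.0]]
force: [-1.2, 1.1, 5.3]
grip_width: 0.564
gripper_force: 62.6
```

{"api": "step_arm", "payload": {
  "turn": [
    [0, 0, 0],
    [0, 0, 0],
    [0, 0, 0],
    [0, 0, 0],
    [0, 0, 0]
  ],
  "xyz": [
    [0, 0, -0.001],
    [0, 0, -0.004],
    [0, 0, -0.01],
    [0, 0, -0.02],
    [0, 0, -0.02]
  ],
  "jaw": [0, 0, 0, 0, 0]
}}

```text
time_s: 27.95
ee_pos: [0.596, -0.0232, 0.0899]
ee_rot: [[0.073, 0.997, -0.0], [0.997, -0.073, 0.0], [0.0, -0.0, -1.0]]
force: [-0.1, -1.0, -0.5]
grip_width: 0.563
gripper_force: 61.9
```

```bash
python3 to.py .487 -.24 .0875 -4.2
python3 - <<'E'
from meas import *
c=bot.capture("scene"); cv2.imwrite("pics/c6.png",cv2.resize(c["img"][200:320,250:394],(720,600),interpolation=2))
E
```

```text
t 27.95 pos [596.003 -23.198  89.852] yaw -4.181261207356995 z [-0.  0. -1.] q [-6.701 34.717 93.802  0.003 51.499 -2.522] F [-0.108 -0.996 -0.491] grip 0.5631745815865621 61.94548487663269
shift mm [-224.172  -92.905    2.369] turn [-0.003 -0.     0.003]
```

View pics/c6.png

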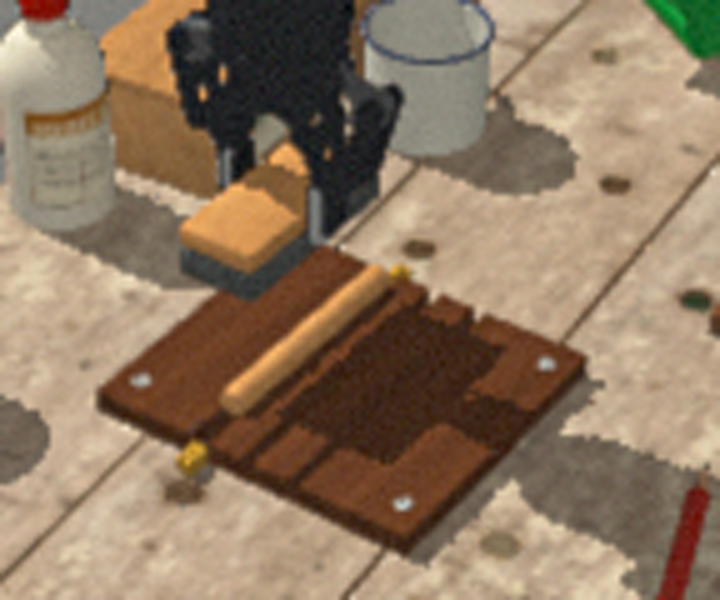

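Picture: the dowel lies straight in the groove between the two brass blocks, at crop pixels (190,455) and (400,272). Next I'll lay the eraser down near where it started.

{"api": "step_arm", "payload": {
  "turn": [
    [0, 0, 0],
    [0, 0, 0],
    [0, 0, 0],
    [0, 0, 0],
    [0, 0, 0]
  ],
  "xyz": [
    [-0.0234, -0.0092, 0],
    [-0.0234, -0.0092, 0],
    [-0.0234, -0.0092, 0],
    [-0.0234, -0.0092, 0],
    [-0.0234, -0.0092, 0]
  ],
  "jaw": [0, 0, 0, 0, 0]
}}

```text
time_s: 28.5
ee_pos: [0.5413, -0.1374, 0.0891]
ee_rot: [[0.073, 0.997, 0.0], [0.997, -0.073, -0.0], [-0.0, 0.0, -1.0]]
force: [-0.4, 0.5, -1.5]
grip_width: 0.56
gripper_force: 62.0
```

{"api": "step_arm", "payload": {
  "turn": [
    [0, 0, 0],
    [0, 0, 0],
    [0, 0, 0],
    [0, 0, 0],
    [0, 0, 0]
  ],
  "xyz": [
    [-0.0234, -0.0092, 0],
    [-0.0234, -0.0092, 0],
    [-0.0234, -0.0092, 0],
    [-0.0234, -0.0092, 0],
    [-0.0234, -0.0092, 0]
  ],
  "jaw": [0, 0, 0, 0, 0]
}}

```text
time_s: 29.0
ee_pos: [0.4869, -0.2508, 0.0891]
ee_rot: [[0.073, 0.997, 0.0], [0.997, -0.073, -0.0], [-0.0, 0.0, -1.0]]
force: [-0.1, -0.7, -1.1]
grip_width: 0.56
gripper_force: 62.0
```

{"api": "step_arm", "payload": {
  "turn": [
    [0, 0, 0],
    [0, 0, 0],
    [0, 0, 0],
    [0, 0, 0],
    [0, 0, 0]
  ],
  "xyz": [
    [0, 0, 0.02],
    [0, 0, 0.02],
    [0, 0, 0.02],
    [0, 0, 0.01],
    [0, 0, 0.006]
  ],
  "jaw": [0, 0, 0, 0, 0]
}}

```text
time_s: 29.5
ee_pos: [0.4872, -0.2498, 0.0123]
ee_rot: [[0.073, 0.997, -0.001], [0.997, -0.073, 0.0], [0.0, -0.001, -1.0]]
force: [0.1, -0.4, -0.9]
grip_width: 0.558
gripper_force: 62.0
```

{"api": "step_arm", "payload": {
  "turn": [
    [0, 0, 0],
    [0, 0, 0],
    [0, 0, 0],
    [0, 0, 0],
    [0, 0, 0]
  ],
  "xyz": [
    [0, 0, 0.002],
    [0, 0, 0.002],
    [0, 0, 0.001],
    [0, 0, 0],
    [0, 0, 0]
  ],
  "jaw": [0, 0, 0, 0, 0]
}}

```text
time_s: 30.0
ee_pos: [0.4875, -0.25, 0.0082]
ee_rot: [[0.073, 0.997, 0.0], [0.997, -0.073, -0.0], [-0.0, 0.0, -1.0]]
force: [0.3, 0.5, -0.6]
grip_width: 0.568
gripper_force: 62.0
```

{"api": "step_arm", "payload": {
  "turn": [
    [0, 0, 0],
    [0, 0, 0],
    [0, 0, 0],
    [0, 0, 0],
    [0, 0, 0]
  ],
  "xyz": [
    [0, 0, 0.0004],
    [0, 0, 0.0004],
    [0, 0, 0.0004],
    [0, 0, 0],
    [0, 0, 0]
  ],
  "jaw": [0, 0, 0, 0, 0]
}}

```text
time_s: 30.5
ee_pos: [0.4873, -0.2499, 0.0069]
ee_rot: [[0.073, 0.997, 0.0], [0.997, -0.073, -0.0], [-0.0, 0.0, -1.0]]
force: [-2.3, 1.7, 4.2]
grip_width: 0.56
gripper_force: 62.6
```

{"api": "step_arm", "payload": {
  "turn": [
    [0, 0, 0],
    [0, 0, 0],
    [0, 0, 0],
    [0, 0, 0],
    [0, 0, 0]
  ],
  "xyz": [
    [0, 0, 0.0002],
    [0, 0, 0.0002],
    [0, 0, 0],
    [0, 0, 0],
    [0, 0, 0]
  ],
  "jaw": [0, 0, 0, 0, 0]
}}

```text
time_s: 31.0
ee_pos: [0.4874, -0.2499, 0.0069]
ee_rot: [[0.073, 0.997, 0.0], [0.997, -0.073, -0.0], [-0.0, 0.0, -1.0]]
force: [-3.8, 2.2, 11.7]
grip_width: 0.561
gripper_force: 63.6
```

Down on the bench. Open and lift away.

{"api": "step_arm", "payload": {
  "turn": [
    [0, 0, 0],
    [0, 0, 0],
    [0, 0, 0],
    [0, 0, 0],
    [0, 0, 0]
  ],
  "xyz": [
    [0, 0, -0.0003],
    [0, 0, 0],
    [0, 0, 0],
    [0, 0, 0],
    [0, 0, 0]
  ],
  "jaw": [60, 70, 80, 90, 95]
}}

```text
time_s: 31.5
ee_pos: [0.4873, -0.2499, 0.0065]
ee_rot: [[0.073, 0.997, -0.0], [0.997, -0.073, 0.0], [0.0, -0.0, -1.0]]
force: [-0.5, -0.2, 0.1]
grip_width: 0.95
gripper_force: 0.0
```

{"api": "step_arm", "payload": {
  "turn": [
    [0, 0, 0],
    [0, 0, 0],
    [0, 0, 0],
    [0, 0, 0],
    [0, 0, 0]
  ],
  "xyz": [
    [0, 0, 0],
    [0, 0, 0],
    [0, 0, 0],
    [0, 0, -0.005],
    [0, 0, -0.01]
  ],
  "jaw": [95, 95, 95, 95, 95]
}}

```text
time_s: 32.0
ee_pos: [0.487, -0.2497, 0.0217]
ee_rot: [[0.073, 0.997, -0.001], [0.997, -0.073, 0.001], [0.001, -0.001, -1.0]]
force: [-0.4, -0.4, 0.7]
grip_width: 0.951
gripper_force: 0.0
```

{"api": "step_arm", "payload": {
  "turn": [
    [0, 0, 0],
    [0, 0, 0],
    [0, 0, 0],
    [0, 0, 0],
    [0, 0, 0]
  ],
  "xyz": [
    [0, 0, -0.02],
    [0, 0, -0.03],
    [0, 0, -0.03],
    [0, 0, -0.03],
    [0, 0, -0.03]
  ],
  "jaw": [95, 95, 95, 95, 95]
}}

```text
time_s: 32.5
ee_pos: [0.4872, -0.2498, 0.1638]
ee_rot: [[0.073, 0.997, 0.001], [0.997, -0.073, -0.0], [-0.0, 0.001, -1.0]]
force: [0.9, -0.1, 0.4]
grip_width: 0.95
gripper_force: 0.0
```

Run:
```python
from meas import *
print(bot.get_state()["ee_pos"])
c=bot.capture("top"); im,m=rect(c,.0193,wood); print("dowel",big(m,(.52,.64,-.11,.09)))
im,m=rect(c,.014,lambda h:dark(h)|wood(h)); print("board",big(m,(.42,.68,-.13,.1)))
cv2.imwrite("pics/c7.png",c["img"][130:380,60:600])
for t,z in(("sanding_block",0),("wax_tin",0),("enamel_mug",0)): print(t,[at(c,r["position"],z) for r in bot.place_of("top",t)[:1]])
```

```text
[ 0.48721677 -0.24980179  0.163762  ]
dowel (array([ 0.5843008, -0.0222937]), np.float64(0.014997649714881432), np.float64(0.1425777852591926), np.float64(-4.370808941297895))
board (array([ 0.55293308, -0.01305102]), np.float64(0.18071991604733995), np.float64(0.20013766981321945), np.float64(85.72415371888908))
sanding_block [array([0.49166954, 0.28337578, 0.        ])]
wax_tin [array([0.74371501, 0.25331607, 0.        ])]
enamel_mug [array([ 0.6494763 , -0.28331589,  0.        ])]
```

View pics/c7.png

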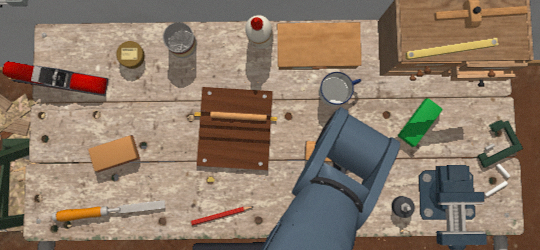

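The dowel is in the marked groove, at crop (238,116) between the brass blocks. It is square to the board, and its middle is about 7 mm off the board's centreline. The bystanders haven't moved, and the eraser lies under the arm at (315,150).

```bash
python3 -c "
from cell import bot
print(bot.job_done())"
```

```text
the job is handed in; nothing more can be done
None
```

The job is handed in with no verdict returned: by force readings and pictures the dowel was rolled with the sole pressed on it into the marked groove and pressed home at about 5–6 N for 1 s, and the eraser was set down on the bench and released at 32.5 s.

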